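# Press the blue lamp home in its sprung socket and hold it

### The arm

A 7-joint arm with a two-finger parallel gripper is mounted at the origin on the work surface. World frame = base frame: x ahead of the robot, y to its left, z up, the work surface at z = 0. Lengths are in m, angles in rad, forces in N, time in s.
With the tool pointing down it reaches from about 0.425 to 1.025 m from the base axis. Payload 3.6 kg.
Tool frame: the origin (TCP) lies on the centre line of the jaws, within the pads' length; the fingertips stand ctrl.tip_extent ahead of it and the grasp point (between the pads) lies 8 mm behind it (ctrl.tip_extent is the distance from the TCP to the fingertips, in m); z points along the fingers, y is the line along which they close (so a half turn about z gives the same grasp; the last joint's range is limited). The gripper opens to 85 mm and grips with 20 to 120 N. Pads are 22 mm wide; open, the fingers measure 114 mm over their backs; the gripper's body (76 mm by 85 mm) begins 54 mm behind the grasp point. The pads swing forward as they close: fully open they stand 13 mm farther back than shut.
Start: joints at [-0.093, 0.591, 0.048, 1.609, -0.033, 0.943, -0.034], TCP at [0.725, 0, 0.242] pointing down, gripper open.
Joint ranges: [-2.69, 2.69], [-0.47, 2.24], [-1.27, 1.36], [0.19, 2.51], [-1.53, 4.68], [0.08, 2.07], [-3.09, 3.09]. Speed limits (rad/s): [2.57, 2.57, 3.14, 3.14, 3.14, 3.14, 3.14].

### API

Orientations are given as a unit quaternion [w, x, y, z].
In Python, from station import sensors, eyes, order, nets, ctrl gives the robot as it stands. The module is installed in compiled form; this text tells all that it offers.
- The arm moves only by the tool jog_arm, never from a script. Its argument "plan" is a list of rows, each a list of 7 numbers: the shift along the tool's x, y, z in mm, then the turn, a rotation vector about the tool's x, y, z in degrees, then the gripper's target within -1 to 1 (fully open at 1, half-way at 0, shut at -1). A call has 1 to 8 rows; each row is the pose to reach, as a shift and turn from the pose commanded when the call began, along the tool's axes at that moment; what a row does not reach only later rows make up. A row lasts 1/10 s, in which the tool goes at most 50 mm and 8.59 degrees, less where a joint would pass 70% of its speed; a pose out of reach is approached as far as the arm can. A call with a gripper value outside its range is refused whole. The fingers move at their own pace and stop on an object; "squeeze" is the grip in N (left out, the last holds). Time passes only in rows, so rows that repeat a pose let the fingers close. It gives the time, the measured TCP pose, the force, the opening and the grip force at its end, in the units of the state.
- sensors.observe(): the state, without advancing time (a new reading comes with each control period).
- eyes.get_image(name): name is "scene" or "side" or "wrist"; returns a dict with "img" (400x640x3 uint8, red, green, blue), "depth" (400x640 float32, m along the optical axis (not along the pixel's ray), 0 where there is no reading), "fx", "fy", "cx", "cy" (pixels), "R" (3x3) and "t" (3): a world point X has camera coordinates R X + t; the wrist camera has in their place "hand_eye" (4x4, takes a point from camera to tool coordinates, whose origin is the TCP and whose axes are the flange's). Camera axes: x right, y down, z forward; pixel columns grow to the right and rows downward; lengths in m; the calibration is good to about 2 mm. A picture is of the moment at which its call begins: read the wrist's pose just before it.
- order.close_job(): hands the job in; it is judged then, once.
Trained networks look in a picture, given as the dict that the camera call returned (one of the last four; its "shot" number tells which), for a name from the list of things; names that differ only in an ending like _2 or _b are one class to them, and where a whole thing is asked for, a point or a joint stands for the part that bears it (a point fixed in the world has none). Each returns a list of dicts, best first, with "score" (0 to 1); they miss things now and then, are a little off and sometimes report something else, mostly with a low value. They report only what shows in the picture. A call takes as long as a camera call. They do not tell look-alikes from the thing itself.
- nets.silhouettes(target, picture): "mask" (400x640 bool, what is visible of it) and "location" ([row, column] as shares, 0 to 1, of the picture: columns of its width, rows of its height, amid what is visible of it).
- nets.pinpoint(target, picture): "location" ([row, column] as shares, 0 to 1, of the picture: columns of its width, rows of its height: a listed point, or the origin of a listed thing).
The state is a dict: "clock": time; "qpos": joint angles; "joint_vel": joint speeds; "effort": joint torques, N m; "ee_pos": TCP position; "tool_rot": TCP orientation; "force": force on the tool from outside, world axes, zero at the start; "moment": the same for the moment, N m; "gripper_width": finger opening in m; "grasp_force": force on a finger pad.
Only numpy, scipy, OpenCV 4.12 (cv2) and the standard library are available. Lean on these libraries where they do the work, as an engineer would, in place of code of your own. Each camera call takes 0.05 s, during which the arm holds its last target. There are 200 camera calls.

### The job

Take the lamp with the blue cap out of the storage rack and set its narrow black base into the open socket in the instrument's pulled-out lamp drawer, the one where a brass contact plunger shows. Press it straight down against the sprung plunger, without ramming it, until its shoulder sits firmly on the socket's orange rim, and finish like that: the gripper is still holding the lamp down against the stop when your program ends, because the spring would push it up again. Leave the other lamps, the glassware and the other loose things where they are.

Things in the scene. Friction and masses are not known exactly. Their poses are not given: they have to be found in the camera images.
- lamp_blue_mid (a point): Centre of the glass of the blue spectrometer lamp (a loose upright glass cylinder, blue cap and blue band), 70 mm above its foot. All lamps are alike, 110 mm tall, 100 to 200 g: a straight body 38 mm in diameter and 80 mm long over a narrow black base 24 mm in diameter and 30 mm long. z up. It starts in any of the rack's holes, its shoulder on the rack's top.
- lamp_blue_shoulder (a point): Middle of the blue lamp's flat shoulder (where the wide body meets the base), on its axis, 30 mm above its foot, 40 mm below the centre of the glass.
- lamp_blue: The blue lamp itself; origin at the centre of its foot (underside of the base), z up its axis.
- rack: White storage rack, a fixed block 80 x 290 x 45 mm (x, y, z) with three holes 27 mm wide and 36 mm deep in its top, at y = -100, 0 and +100 mm; origin at the centre of its underside. A lamp stands in each, reaching 80 mm above the rack's top.
- module: Fixed lamp module. Its drawer is pulled out to the robot: an open tray 130 x 310 mm (x, y), walls 5 mm thick, 70 mm high. Origin on the table under the tray's middle; from 70 to 220 mm along +x is the closed white case, 330 mm wide, 105 mm high. Three sockets stand in the tray at y = -90, 0, 90 mm: one open, two closed by black round caps reaching 82 mm above the table.
- socket_rim (a point): Centre of the open socket's orange rim, at its top, 66 mm above the table. The bore is 28 mm wide with a 3 mm chamfer, straight down; z up. Its place in the row varies. The rim is the hard stop: the lamp is home when its shoulder lies on it, its foot then 30 mm below the rim.
- stop_ring: The orange rim plate of the open socket, 56 x 56 x 6 mm, fixed: the hard stop. Origin at the centre of its underside, 60 mm above the table.
- socket: The open socket, a fixed grey block 70 x 70 x 54 mm under the orange rim, with the bore and plunger; origin at the centre of its underside, 6 mm above the table; x and y parallel to the module's.
- plunger (a joint): Sprung brass plunger in the bore, 20 mm in diameter: 0 at rest, top 18 mm below the rim; grows downwards (m); 0.012 when the lamp's shoulder meets the rim. Moves from about 4 N; 10 N at 0.012 (500 N/m). A lamp let go stands on it 12 mm too high. The rim takes all further push; more than 70 N in all damages the lamp; 13 to 40 N of push holds it well.
- lamp_red_mid (a point): Centre of the glass of the red spectrometer lamp (a loose upright glass cylinder, red cap and red band), 70 mm above its foot. Leave it in the rack.
- lamp_yellow_mid (a point): Centre of the glass of the yellow spectrometer lamp (a loose upright glass cylinder, yellow cap and yellow band), 70 mm above its foot. Leave it in the rack.
- flask_amber: Loose amber volumetric flask, 60 mm in diameter, 150 mm tall; origin at the centre of its foot. Leave alone.
- flask_clear: Loose clear volumetric flask, 60 mm in diameter, 150 mm tall; origin at the centre of its foot. Leave alone.
- beaker: Loose glass beaker, 76 mm wide, 100 mm tall; origin at the centre of its foot. Leave alone.
- reagent: Loose white jar with a blue lid, 64 mm wide, 130 mm tall; origin at the centre of its foot. Leave alone.
- driver: Loose screwdriver lying on the table, 170 mm long, along its x. Leave alone.
Things that resemble listed ones, but are neither listed nor needed, are in the scene too. Of the things that look like the lamp_blue, the smallest one is meant.

How it is judged:
By the outcome, as a careful person would: the job done as asked, in the order asked, and still so for the second after the job is handed in, while the arm keeps its last pose, push and grip.
It also fails if it takes over 42 s, if anything falls off the work surface, if the arm or the gripper's body presses on something with over 40 N, if the wrist force passes 120 N, or if a joint passes its speed limit or range.

## Working session

There is one attempt and no reset: what is moved stays moved. The work goes in short steps, Python scripts to look and compute and a tool call to move; the robot and the scene stay as the last step left them, time stands still between calls to the robot, and variables do not carry over. Pictures are saved under pics/ and viewed, at most 10 in all, crops included, and the job is handed in when it is done.

Besides the shell and the picture viewer there is one more tool, called after ">>>" in YAML: its name, and indented under it one key for each argument. jog_arm: Moves the arm, as the interface text tells. Its arguments: {"type":"object","properties":{"plan":{"type":"array"},"squeeze":{"type":"number"}},"required":["plan"]}

```bash
mkdir -p pics; cat > h.py <<'E'
import numpy as np, cv2
from scipy.spatial.transform import Rotation as Ro
from station import sensors, eyes, order, nets, ctrl
def save(p,n): cv2.imwrite(f'pics/{n}.png',p['img'][:,:,::-1])
def tool():
    s=sensors.observe(); q=s['tool_rot']; return Ro.from_quat([q[1],q[2],q[3],q[0]]).as_matrix(),np.array(s['ee_pos'])
def c2w(p,T=None):
    "camera->world rotation, origin"
    if 'hand_eye' in p:
        R,t=T; H=np.array(p['hand_eye']); return R@H[:3,:3], R@H[:3,3]+t
    R=np.array(p['R']); return R.T, -R.T@np.array(p['t'])
def ray(p,r,c,T=None):
    A,o=c2w(p,T); return o, A@np.array([(c-p['cx'])/p['fx'],(r-p['cy'])/p['fy'],1])
def atz(p,r,c,z,T=None):
    o,d=ray(p,r,c,T); return o+d*(z-o[2])/d[2]
def cloud(p,T=None):
    A,o=c2w(p,T); v,u=np.mgrid[:400,:640]; D=p['depth']
    P=np.stack([(u-p['cx'])/p['fx']*D,(v-p['cy'])/p['fy']*D,D],-1)
    return P@A.T+o
E
python3 - <<'E'
from h import *
for n in ['scene','side']:
    p=eyes.get_image(n); save(p,n); C=cloud(p)
    for t in ['lamp_blue_mid','lamp_red_mid','lamp_yellow_mid','socket_rim','rack','module','stop_ring']:
        for d in nets.pinpoint(t,p)[:4]:
            r,c=d['location'][0]*400,d['location'][1]*640
            print(n,t,round(d['score'],2),int(r),int(c),C[int(r),int(c)].round(3))
s=sensors.observe();print(s['clock'],s['tool_rot'],ctrl.tip_extent,s['force'])
E
```

```text
scene lamp_blue_mid 0.82 252 429 [0.459 0.272 0.107]
scene lamp_blue_mid 0.81 230 468 [0.334 0.294 0.115]
scene lamp_blue_mid 0.62 280 387 [0.594 0.262 0.105]
scene lamp_red_mid 0.95 281 459 [0.48  0.374 0.113]
scene lamp_red_mid 0.59 190 304 [ 0.537 -0.114  0.103]
scene lamp_yellow_mid 0.68 227 406 [0.432 0.177 0.103]
scene lamp_yellow_mid 0.58 187 299 [ 0.54  -0.133  0.104]
scene socket_rim 0.54 172 296 [ 0.465 -0.249  0.053]
scene rack 0.8 272 426 [0.467 0.281 0.046]
scene module 0.93 187 299 [ 0.54  -0.133  0.104]
scene stop_ring 0.54 171 296 [1.083 0.637 0.887]
side lamp_blue_mid 0.74 145 311 [0.565 0.23  0.112]
side lamp_blue_mid 0.67 161 354 [0.687 0.086 0.124]
side lamp_blue_mid 0.48 150 279 [0.442 0.249 0.105]
side lamp_red_mid 0.54 131 275 [0.453 0.35  0.114]
side lamp_yellow_mid 0.63 167 282 [0.428 0.152 0.11 ]
side socket_rim 0.93 251 327 [ 0.477 -0.219  0.06 ]
side rack 0.41 266 326 [ 0.456 -0.272  0.06 ]
side module 0.94 264 329 [ 0.467 -0.268  0.061]
side module 0.4 142 336 [0.694 0.297 0.033]
side stop_ring 0.69 251 325 [ 0.47  -0.218  0.063]
0.8 [6.11805927e-05 7.07119124e-01 7.07094435e-01 3.73041084e-05] 0.011 [ 0.20071791  0.82723007 -0.63867504]
```

View pics/scene.png

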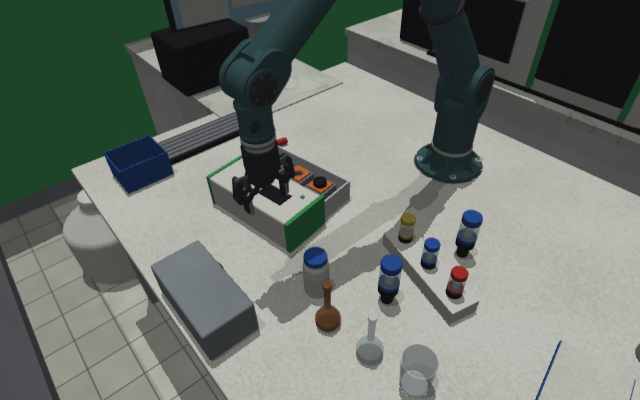

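View pics/side.png

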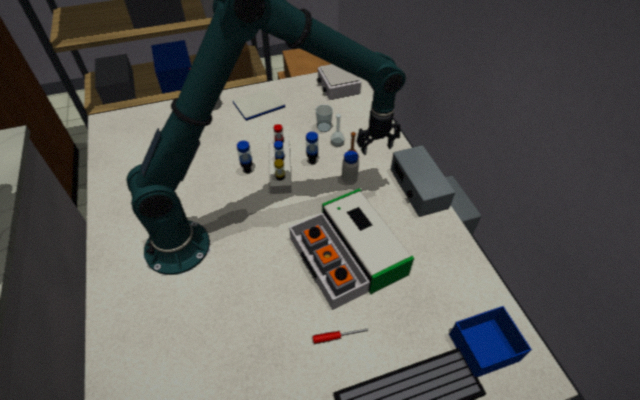

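The scene picture shows the rack with yellow (408,225), small blue (430,250) and red (457,280). Two bigger blue look-alikes stand either side, at (470,230) and (389,278). In the side picture the open socket appears to be the middle one, around (327,254). I'll lift and look from the wrist over the rack.

>>> jog_arm:
  plan:
    - [0,0,-50,0,0,0,1]
    - [40,-30,-90,0,0,0,1]
    - [80,-70,-110,0,0,0,1]
    - [120,-110,-110,0,0,0,1]
    - [150,-150,-110,0,0,0,1]
    - [180,-190,-110,0,0,0,1]
    - [200,-230,-110,0,0,0,1]
    - [220,-240,-110,0,0,0,1]

```text
clock: 1.6
ee_pos: [0.482, 0.2202, 0.3526]
tool_rot: [-0.0, 0.707, 0.707, -0.0]
force: [1.2, 1.3, -0.5]
gripper_width: 0.0854
grasp_force: 0.0
```

>>> jog_arm:
  plan:
    - [20,-10,0,0,0,0,1]
    - [20,-10,0,0,0,0,1]
    - [20,-10,0,0,0,0,1]

```text
clock: 1.9
ee_pos: [0.4753, 0.2398, 0.3525]
tool_rot: [0.0, 0.707, 0.707, 0.0]
force: [0.7, -1.2, 0.3]
gripper_width: 0.0851
grasp_force: 0.0
```

```bash
python3 - <<'E'
from h import *
T=tool(); print(T)
p=eyes.get_image('wrist'); save(p,'w1'); print(np.array(p['hand_eye']).round(3))
np.savez('w1.npz',C=cloud(p,T),img=p['img'])
C=cloud(p,T)
for t in ['lamp_blue_mid','lamp_red_mid','lamp_yellow_mid','rack']:
    for d in nets.pinpoint(t,p)[:4]:
        r,c=d['location'][0]*400,d['location'][1]*640
        print(t,round(d['score'],2),int(r),int(c),atz(p,r,c,.115 if 'mid' in t else 0,T).round(3))
for n in ['lamp_blue','lamp_red_mid','lamp_yellow_mid']:
  for d in nets.silhouettes(n,p)[:3]:
    m=d['mask']; P=C[m]; P=P[P[:,2]>np.percentile(P[:,2],97)-.006]; print(n,round(d['score'],2),m.sum(),(np.array(d['location'])*[400,640]).round(),P[:,2].max().round(3),((P.min(0)+P.max(0))/2).round(4),np.ptp(P,axis=0).round(3))
E
```

```text
(array([[-8.34861573e-04,  9.99999306e-01,  8.31438727e-04],
       [ 9.99999573e-01,  8.35190024e-04, -3.94770217e-04],
       [-3.95464352e-04,  8.31108794e-04, -9.99999576e-01]]), array([0.47527494, 0.23979861, 0.35253863]))
[[ 0.001 -0.964 -0.267  0.068]
 [ 1.     0.001  0.    -0.   ]
 [ 0.    -0.267  0.964 -0.131]
 [ 0.     0.     0.     1.   ]]
lamp_blue_mid 0.92 150 293 [0.444 0.265 0.115]
lamp_blue_mid 0.85 157 390 [0.562 0.257 0.115]
lamp_blue_mid 0.75 144 290 [0.441 0.273 0.115]
lamp_blue_mid 0.58 134 190 [0.321 0.284 0.115]
lamp_red_mid 0.67 66 308 [0.463 0.359 0.115]
lamp_yellow_mid 0.7 218 281 [0.426 0.177 0.115]
lamp_yellow_mid 0.27 147 296 [0.448 0.269 0.115]
rack 0.62 140 298 [0.443 0.267 0.   ]
lamp_blue 0.95 1969 [158. 397.] 0.483 [0.5349 0.2677 0.3108] [0.12  0.079 0.345]
lamp_blue 0.82 890 [147. 292.] 0.483 [0.4491 0.2773 0.3014] [0.051 0.06  0.364]
lamp_blue 0.66 2677 [133. 182.] 0.483 [0.3804 0.2831 0.3107] [0.189 0.049 0.345]
lamp_red_mid 0.81 1170 [ 67. 312.] 0.483 [0.4651 0.3439 0.3014] [0.037 0.073 0.363]
lamp_red_mid 0.23 8253 [123. 297.] 0.483 [0.4411 0.265  0.2621] [0.144 0.298 0.442]
```

View pics/w1.png

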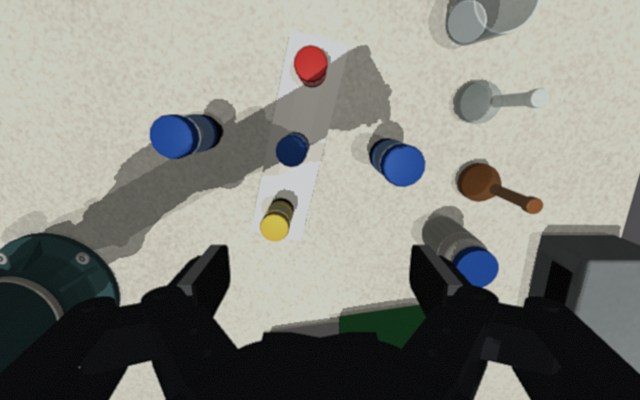

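The wrist view shows the small blue lamp mid-rack at (292,149), with red at (311,65), yellow at (276,222) and the larger blue look-alikes at (176,135) and (403,164). I'll measure cap tops from depth.

```bash
python3 - <<'E'
import numpy as np, cv2
d=np.load('w1.npz'); C=d['C']
for n,(x,y) in dict(blue=(.442,.265),red=(.463,.36),yel=(.426,.177),big1=(.32,.284),big2=(.562,.257)).items():
    m=(np.hypot(C[...,0]-x,C[...,1]-y)<.045)&(C[...,2]>.075)&(C[...,2]<.25)
    z=np.percentile(C[m][:,2],90); k=m&(abs(C[...,2]-z)<.006)
    c,r=cv2.minEnclosingCircle(C[k][:,:2].astype(np.float32)); print(n,k.sum(),z.round(4),np.round(c,4),round(r,4),C[k][:,:2].mean(0).round(4))
m=(C[...,2]>.04)&(C[...,2]<.05)&(abs(C[...,0]-.44)<.1)&(abs(C[...,1]-.26)<.2)
print(cv2.minAreaRect(C[m][:,:2].astype(np.float32)*1000), np.median(C[m][:,2]))
E
```

```text
blue 779 0.1248 [0.4411 0.265 ] 0.019 [0.4414 0.2658]
red 971 0.1249 [0.4648 0.362 ] 0.0188 [0.4648 0.362 ]
yel 643 0.1246 [0.4172 0.1684] 0.0187 [0.4177 0.1695]
big1 1564 0.1437 [0.3104 0.283 ] 0.0247 [0.3111 0.2837]
big2 1421 0.1438 [0.5718 0.2509] 0.0247 [0.5709 0.2519]
((441.0126953125, 265.1724853515625), (290.3776550292969, 80.09117126464844), 76.25151062011719) 0.04394761619873189
```

>>> jog_arm:
  plan:
    - [25,-34,0,0,0,0,1]
    - [25,-34,50,0,0,0,1]
    - [25,-34,100,0,0,0,1]
    - [25,-34,150,0,0,0,1]
    - [25,-34,180,0,0,0,1]
    - [25,-34,180,0,0,0,1]
    - [25,-34,180,0,0,0,1]

```text
clock: 3.0
ee_pos: [0.4415, 0.2651, 0.1726]
tool_rot: [-0.0, 0.707, 0.707, -0.0]
force: [0.6, 0.3, 0.3]
gripper_width: 0.0852
grasp_force: 0.0
```

>>> jog_arm:
  plan:
    - [0,0,30,0,0,0,1]
    - [0,0,60,0,0,0,1]
    - [0,0,90,0,0,0,1]
    - [0,0,90,0,0,0,1]
    - [0,0,90,0,0,0,1]

```text
clock: 3.5
ee_pos: [0.4423, 0.2658, 0.084]
tool_rot: [0.0, 0.707, 0.707, 0.001]
force: [0.6, -0.1, 1.2]
gripper_width: 0.0853
grasp_force: 0.0
```

>>> jog_arm:
  plan:
    - [0,0,0,0,0,0,-0.3]
    - [0,0,0,0,0,0,-0.3]
    - [0,0,0,0,0,0,-0.3]
    - [0,0,0,0,0,0,-0.3]
    - [0,0,0,0,0,0,-0.6]
    - [0,0,0,0,0,0,-0.6]
    - [0,0,0,0,0,0,-0.6]
    - [0,0,0,0,0,0,-0.6]
  squeeze: 70

```text
clock: 4.3
ee_pos: [0.4416, 0.2653, 0.0836]
tool_rot: [0.0, 0.707, 0.707, 0.001]
force: [-0.8, -0.5, 8.4]
gripper_width: 0.0368
grasp_force: 69.1
```

>>> jog_arm:
  plan:
    - [0,0,-15,0,0,0,-0.6]
    - [0,0,-30,0,0,0,-0.6]
    - [0,0,-60,0,0,0,-0.6]
    - [0,0,-100,0,0,0,-0.6]
    - [0,0,-140,0,0,0,-0.6]
    - [0,0,-180,0,0,0,-0.6]
    - [0,0,-180,0,0,0,-0.6]
    - [0,0,-180,0,0,0,-0.6]

```text
clock: 5.1
ee_pos: [0.4411, 0.265, 0.2633]
tool_rot: [0.0, 0.707, 0.707, 0.001]
force: [0.5, -0.7, -1.3]
gripper_width: 0.0368
grasp_force: 70.1
```

```bash
python3 - <<'E'
from h import *
p=eyes.get_image('side'); C=cloud(p); save(p,'s2'); im=cv2.resize(p['img'][210:310,270:430],None,fx=5,fy=5,interpolation=cv2.INTER_CUBIC); cv2.imwrite('pics/s2c.png',im[:,:,::-1])
hsv=cv2.cvtColor(p['img'],cv2.COLOR_RGB2HSV)
m=(hsv[...,0]<20)&(hsv[...,1]>150)&(hsv[...,2]>90); m[:210]=0;m[310:]=0
n,l,st,ce=cv2.connectedComponentsWithStats(m.astype(np.uint8))
for i in range(1,n):
    if st[i,4]>40: print(st[i],ce[i],np.median(C[l==i],0).round(4),atz(p,ce[i][1],ce[i][0],.066).round(4))
d=nets.pinpoint('socket_rim',p)[0];r,c=d['location'][0]*400,d['location'][1]*640;print(r,c,d['score'],atz(p,r,c,.066))
s=sensors.observe();print(s['force'],s['gripper_width'],s['ee_pos'])
E
```

```text
[304 225  21  19 126] [314.13492063 235.61904762] [ 0.4485 -0.157   0.0665] [ 0.4547 -0.1504  0.066 ]
[316 245  23  19 238] [326.80672269 253.95378151] [ 0.4719 -0.2311  0.0665] [ 0.4716 -0.233   0.066 ]
[329 265  24  21 163] [340.45398773 276.73006135] [ 0.4782 -0.3332  0.067 ] [ 0.4849 -0.3265  0.066 ]
253.92000000000002 324.67199999999997 0.67 [ 0.465035   -0.23065735  0.066     ]
[ 0.28365214 -0.98264471 -0.76479055] 0.0369337702726761 [0.43991276 0.26419902 0.26117347]
```

View pics/s2c.png

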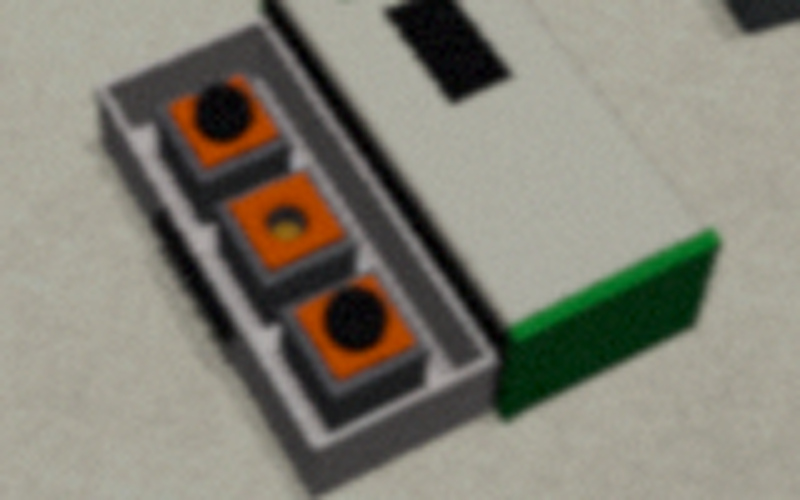

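The crop shows the brass plunger in the middle socket (crop 287,225, so image 327,254). The other two have black caps. I'll carry the lamp over for a closer look.

>>> jog_arm:
  plan:
    - [-30,10,-30,0,0,0,-0.6]
    - [-75,20,-40,0,0,0,-0.6]
    - [-120,30,-40,0,0,0,-0.6]
    - [-165,30,-40,0,0,0,-0.6]
    - [-210,30,-40,0,0,0,-0.6]
    - [-255,30,-40,0,0,0,-0.6]
    - [-300,30,-40,0,0,0,-0.6]
    - [-345,30,-40,0,0,0,-0.6]

```text
clock: 6.0
ee_pos: [0.4694, -0.0816, 0.3005]
tool_rot: [-0.001, 0.707, 0.707, -0.001]
force: [0.1, 0.2, -1.8]
gripper_width: 0.0366
grasp_force: 70.3
```

>>> jog_arm:
  plan:
    - [-45,0,0,0,0,0,-0.6]
    - [-90,0,0,0,0,0,-0.6]
    - [-135,0,0,0,0,0,-0.6]
    - [-180,0,0,0,0,0,-0.6]
    - [-215,0,0,0,0,0,-0.6]
    - [-240,0,0,0,0,0,-0.6]
    - [-240,0,0,0,0,0,-0.6]
    - [-240,0,0,0,0,0,-0.6]

```text
clock: 6.8
ee_pos: [0.47, -0.3195, 0.3003]
tool_rot: [-0.002, 0.708, 0.707, -0.001]
force: [0.2, -0.5, -0.5]
gripper_width: 0.0363
grasp_force: 70.3
```

>>> jog_arm:
  plan:
    - [0,0,0,0,0,0,-0.6]
    - [0,0,0,0,0,0,-0.6]

```text
clock: 7.0
ee_pos: [0.4712, -0.3181, 0.3017]
tool_rot: [-0.001, 0.706, 0.708, 0.0]
force: [0.4, -0.1, -1.4]
gripper_width: 0.0365
grasp_force: 70.3
```

```bash
python3 - <<'E'
from h import *
T=tool(); print(T[1])
p=eyes.get_image('wrist'); save(p,'w2'); C=cloud(p,T)
np.savez('w2.npz',C=C,img=p['img'])
hsv=cv2.cvtColor(p['img'],cv2.COLOR_RGB2HSV)
m=(hsv[...,0]<20)&(hsv[...,1]>150)&(hsv[...,2]>70)
n,l,st,ce=cv2.connectedComponentsWithStats(m.astype(np.uint8))
for i in range(1,n):
    if st[i,4]>100:
        P=C[(l==i)&(abs(C[...,2]-.066)<.006)]
        if len(P)>20: print(st[i],np.median(P,0).round(4),cv2.minAreaRect(P[:,:2].astype(np.float32)*1000))
for t in ['socket_rim','stop_ring','lamp_blue_mid','lamp_blue_shoulder']:
  for d in nets.pinpoint(t,p)[:2]:
    r,c=d['location'][0]*400,d['location'][1]*640;print(t,round(d['score'],2),int(r),int(c),atz(p,r,c,.066,T).round(4))
E
```

```text
[ 0.47115672 -0.31811938  0.30167365]
[ 278    0   57   44 1029] [ 0.4554 -0.1601  0.065 ] ((456.18359375, -149.04293823242188), (55.3244514465332, 42.58768081665039), 9.478182792663574)
[ 292   68   54   57 1890] [ 0.47   -0.2286  0.0649] ((470.2521667480469, -230.68505859375), (54.93587875366211, 55.15412521362305), 9.376728057861328)
[ 306  147   50   50 1063] [ 0.4835 -0.3102  0.065 ] ((485.44927978515625, -319.0383605957031), (55.05866241455078, 55.488983154296875), 9.603930473327637)
socket_rim 0.69 95 319 [ 0.4708 -0.2292  0.066 ]
stop_ring 0.73 94 318 [ 0.4698 -0.228   0.066 ]
lamp_blue_mid 0.6 258 320 [ 0.4723 -0.4356  0.066 ]
lamp_blue_shoulder 0.82 228 318 [ 0.47   -0.3926  0.066 ]
```

View pics/w2.png

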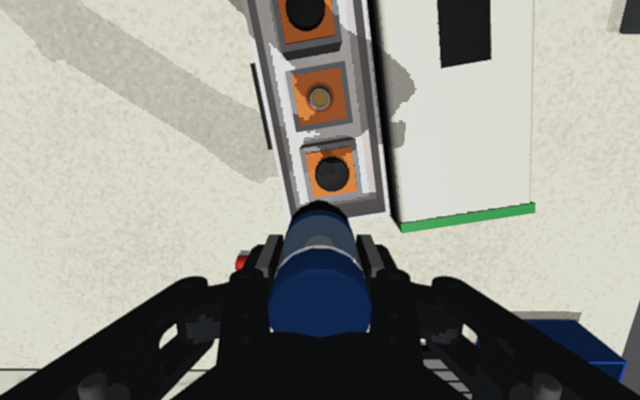

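The wrist view shows the open socket at (320,97) with its plunger, and the lamp upright in the jaws at (320,270). The socket centre is about (0.4703, -0.2305), so I'll hover over it.

>>> jog_arm:
  plan:
    - [40,0,0,0,0,0,-0.6]
    - [80,-1,0,0,0,0,-0.6]
    - [90,-1,20,0,0,0,-0.6]
    - [90,-1,60,0,0,0,-0.6]
    - [90,-1,100,0,0,0,-0.6]
    - [90,-1,135,0,0,0,-0.6]
    - [90,-1,157,0,0,0,-0.6]
    - [90,-1,157,0,0,0,-0.6]

```text
clock: 8.05
ee_pos: [0.4681, -0.2289, 0.1428]
tool_rot: [-0.003, 0.707, 0.707, -0.001]
force: [-0.4, 0.8, -1.1]
gripper_width: 0.0364
grasp_force: 70.3
```

>>> jog_arm:
  plan:
    - [0,0,0,0,0,0,-0.6]
    - [0,0,0,0,0,0,-0.6]

```text
clock: 8.25
ee_pos: [0.4712, -0.2306, 0.1468]
tool_rot: [0.001, 0.707, 0.707, 0.001]
force: [0.1, 0.2, -0.5]
gripper_width: 0.0366
grasp_force: 70.3
```

```bash
python3 - <<'E'
from h import *
p=eyes.get_image('side'); im=cv2.resize(p['img'][190:310,260:420],None,fx=5,fy=5,interpolation=cv2.INTER_CUBIC); cv2.imwrite('pics/s3c.png',im[:,:,::-1])
print([tool()[1].round(4) for _ in range(2)])
R=np.array(p['R']);
for z in (.066,.078,.108):
    c=R@[.4703,-.2305,z]+p['t']; print(z,5*(p['fx']*c[0]/c[2]+p['cx']-260),5*(p['fy']*c[1]/c[2]+p['cy']-190))
E
```

```text
[array([ 0.4712, -0.2306,  0.1469]), array([ 0.4712, -0.2306,  0.1469])]
0.066 330.9032325062151 317.2548850654316
0.078 331.13082928877617 307.1675685556472
0.108 331.7130487621904 281.3630205281954
```

View pics/s3c.png

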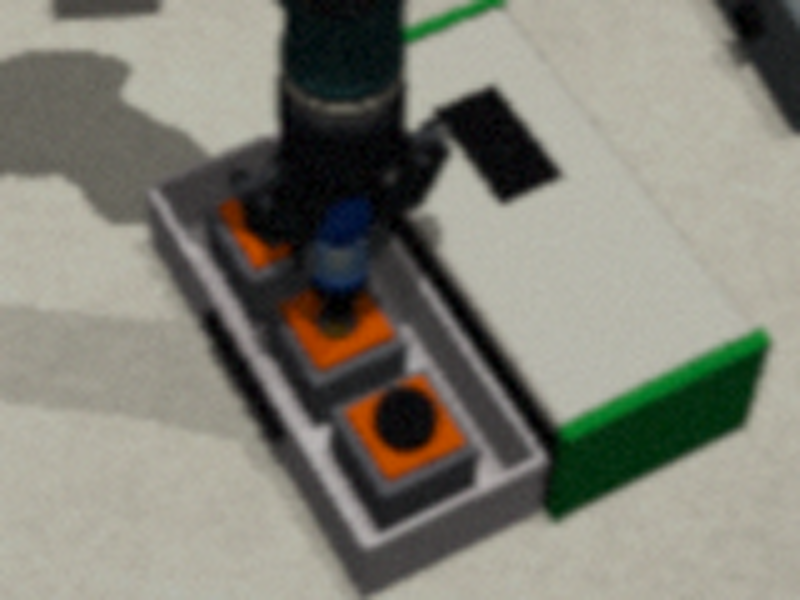

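The crop shows the base at (338,305) directly over the bore. I'll lower it gently to just above the plunger.

>>> jog_arm:
  plan:
    - [0,0,5,0,0,0,-0.6]
    - [0,0,10,0,0,0,-0.6]
    - [0,0,15,0,0,0,-0.6]
    - [0,0,19,0,0,0,-0.6]
    - [0,0,23,0,0,0,-0.6]
    - [0,0,26,0,0,0,-0.6]
    - [0,0,26,0,0,0,-0.6]
    - [0,0,26,0,0,0,-0.6]

```text
clock: 9.1
ee_pos: [0.47, -0.23, 0.1192]
tool_rot: [-0.0, 0.707, 0.707, -0.0]
force: [0.8, 0.6, -1.7]
gripper_width: 0.0367
grasp_force: 70.3
```

>>> jog_arm:
  plan:
    - [0,0,3,0,0,0,-0.6]
    - [0,0,6,0,0,0,-0.6]
    - [0,0,8,0,0,0,-0.6]
    - [0,0,10,0,0,0,-0.6]
    - [0,0,11,0,0,0,-0.6]
    - [0,0,12,0,0,0,-0.6]
    - [0,0,12,0,0,0,-0.6]
    - [0,0,12,0,0,0,-0.6]

```text
clock: 9.9
ee_pos: [0.4704, -0.2303, 0.1079]
tool_rot: [0.0, 0.707, 0.707, 0.0]
force: [-0.6, 0.1, 7.0]
gripper_width: 0.0367
grasp_force: 70.3
```

>>> jog_arm:
  plan:
    - [0,0,1,0,0,0,-0.6]
    - [0,0,2,0,0,0,-0.6]
    - [0,0,3,0,0,0,-0.6]
    - [0,0,3,0,0,0,-0.6]
    - [0,0,3,0,0,0,-0.6]

```text
clock: 10.4
ee_pos: [0.4705, -0.2303, 0.1051]
tool_rot: [0.0, 0.707, 0.707, 0.0]
force: [-1.0, 0.2, 8.2]
gripper_width: 0.0366
grasp_force: 70.4
```

>>> jog_arm:
  plan:
    - [0,0,0.5,0,0,0,-0.6]
    - [0,0,1,0,0,0,-0.6]
    - [0,0,1,0,0,0,-0.6]
    - [0,0,1,0,0,0,-0.6]

```text
clock: 10.8
ee_pos: [0.4704, -0.2303, 0.1046]
tool_rot: [0.0, 0.707, 0.707, 0.0]
force: [-2.0, 0.9, 13.2]
gripper_width: 0.0363
grasp_force: 71.1
```

>>> jog_arm:
  plan:
    - [0,0,0.5,0,0,0,-0.6]
    - [0,0,1,0,0,0,-0.6]
    - [0,0,1,0,0,0,-0.6]
    - [0,0,1,0,0,0,-0.6]

```text
clock: 11.2
ee_pos: [0.4704, -0.2303, 0.1046]
tool_rot: [0.0, 0.707, 0.707, 0.001]
force: [-4.2, 2.6, 22.1]
gripper_width: 0.0365
grasp_force: 71.9
```

>>> jog_arm:
  plan:
    - [0,0,0,0,0,0,-0.6]
    - [0,0,0,0,0,0,-0.6]
    - [0,0,0,0,0,0,-0.6]
    - [0,0,0,0,0,0,-0.6]
    - [0,0,0,0,0,0,-0.6]

```text
clock: 11.7
ee_pos: [0.4704, -0.2303, 0.1046]
tool_rot: [0.001, 0.707, 0.707, 0.001]
force: [-4.1, 2.3, 22.6]
gripper_width: 0.0369
grasp_force: 71.9
```

```bash
python3 - <<'E'
from h import *
p=eyes.get_image('side'); im=cv2.resize(p['img'][110:310,230:430],None,fx=3,fy=3,interpolation=cv2.INTER_CUBIC); cv2.imwrite('pics/s4c.png',im[:,:,::-1])
s=sensors.observe(); print(s['force'],s['ee_pos'],s['clock'])
E
```

```text
[-4.31380827  1.19731642 21.39451708] [ 0.47042537 -0.23032112  0.10459045] 11.75
```

View pics/s4c.png

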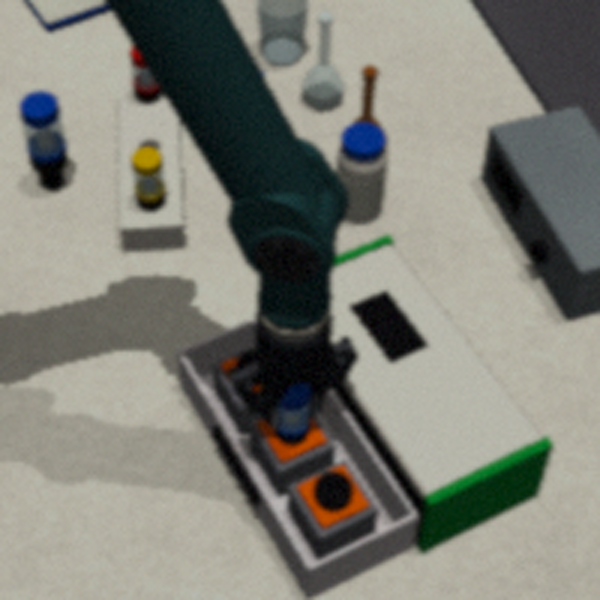

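The lamp body sits on the orange rim at crop (292,435), with no black base visible. The push holds steady at about 22 N and the other things stand where they were.

```bash
python3 -c "
from station import order; print(order.close_job())"
```

```text
the job is handed in; nothing more can be done
None
```

The blue lamp is in the open middle socket, its shoulder on the orange rim, with the gripper still holding it down at about 22 N, and the job was handed in at about 11.8 s on the robot's clock.

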